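# Lay out the casework kit tray to its drawn template

### The job

Pack the casework kit tray: put the glue stick, the spring clip and the USB stick each on its own outline drawn on the cards in the tray, turned as drawn (plug at the drawn end, clip either way round), with the glue stick standing upright in its circle and the others lying flat. Do not shove or knock over the loose pencil, clear jar and sample tube that are in the way.

Things in the scene. Friction and masses are not known exactly. Their poses are not given: they have to be found in the camera images.
- tray: shallow grey plastic tray, fixed on a plywood work board whose top, on which everything here stands, is 8.5 mm above the desk. Outer size 162 (x) x 92 (y) x 10 mm high, rim walls 4 mm thick, floor 4 mm thick, small carrying loops on its two short sides; origin at the centre of its underside. Three cards lie side by side in a row along its x, at x = -46, 0 and 46 mm; which drawing lies in which place changes. Its y points roughly towards the robot.
- glue_card: white paper card 45 x 70 x 1 mm lying fixed in the tray, long sides along the tray's y; origin at the centre of its underside, its top 1 mm above that; axes like the tray's (y along its 70 mm length). Black line drawing: a circle 27 mm across at the card's centre, the place of the standing glue stick.
- clip_card: white paper card 45 x 70 x 1 mm lying fixed in the tray, long sides along the tray's y; origin at the centre of its underside, its top 1 mm above that; axes like the tray's (y along its 70 mm length). Black line drawing: a plain rectangle 26 (card x) x 37 mm (card y) at the centre: the place of the spring clip, whose 32 mm side (its own x) lies along card y, either way round.
- usb_card: white paper card 45 x 70 x 1 mm lying fixed in the tray, long sides along the tray's y; origin at the centre of its underside, its top 1 mm above that; axes like the tray's (y along its 70 mm length). Black line drawing: the outline of the USB stick, seen from above, with the narrower metal plug towards card -y; the stick's origin belongs over the card's origin with the same yaw.
- glue_stick: glue stick standing upright, white cap on a yellow barrel, 22 mm across, 90 mm high, 35 g; origin at the centre of its foot, z up.
- spring_clip: black spring (bulldog) clip standing on its body with two wire handles up: body 32 (x) x 21 (y) x 18 mm high, 34 mm with the handles; origin at the centre of its underside. The body tapers upward across y; its ends across x are flat, so grip it across x (32 mm).
- usb_stick: USB stick lying flat, 58 long (y) x 18 wide (x) x 9 mm high, 12 g: the wide body from y = -13 to +29 mm, a narrower metal plug 12 mm wide from there to y = -29; origin at the centre of its underside.
- usb_plug_tip (a point): end of the USB stick's metal plug, at y = -29 mm on the stick.
- pencil: bystander: pencil, 156 mm long (y), 7 mm thick, lying loose among the things to pick; origin at its middle.
- clear_jar: bystander: clear jar with a grey lid, 58 mm across, 98 mm high; origin at the centre of its foot.
- sample_tube: bystander: pale sample tube with a blue cap, lying, 80 mm long (y), 17 mm thick; origin on its underside at mid length.
Mind the look-alikes: they are no part of the job. There is more than one size of the glue_stick; the job needs the larger.

How it is judged (in metres and radians):
At the end, for the whole second after the job is handed in: Each of the three things rests on its own card, origin within 10 mm of the card's centre at card height, upright or flat within 7 degrees; clip and USB stick within 14 degrees of the drawing, plug at the drawn end (horizontal distance between glue_stick and glue_card below 0.01 m and z of glue_stick in the frame of glue_card between -0.002 and 0.005 m and angle between each of glue_stick, spring_clip, usb_stick's own z axis and vertical below 0.12 rad and linear speed of each of glue_stick, spring_clip, usb_stick below 0.02 m/s and angular speed of each of glue_stick, spring_clip, usb_stick below 0.3 rad/s and horizontal distance between spring_clip and clip_card below 0.01 m and z of spring_clip in the frame of clip_card between -0.002 and 0.005 m and horizontal distance between usb_stick and usb_card below 0.01 m and z of usb_stick in the frame of usb_card between -0.002 and 0.005 m and angle between the x axis of spring_clip and the y axis of clip_card, either way round below 0.25 rad and angle between the y axis of usb_stick and the y axis of usb_card, either way round below 0.25 rad and y of usb_plug_tip in the frame of usb_card below -0.01 m); the robot touches nothing.
It fails at once if the pencil is pushed more than 30 mm from its place (distance of pencil from where it was at the start of the episode above 0.03 m).
It fails at once if the clear jar is pushed more than 30 mm from its place or tipped over (distance of clear_jar from where it was at the start of the episode above 0.03 m or angle between clear_jar's own z axis and vertical above 0.5 rad).
It fails at once if the sample tube is pushed more than 30 mm from its place (distance of sample_tube from where it was at the start of the episode above 0.03 m).
It also fails if it takes over 54 s, if anything falls off the work surface, if the arm or the gripper's body presses on something with over 40 N, if the wrist force passes 120 N, or if a joint passes its speed limit or range.

### The arm

A 6-joint arm with a two-finger parallel gripper is mounted at the origin on the work surface; the furniture and walls round the work are solid. World frame = base frame: x ahead of the robot, y to its left, z up, the work surface at z = 0. Lengths are in mm, angles in rad, forces in N, time in s.
With the tool pointing down it reaches from about 275 to 1000 mm from the base axis. Payload 8.4 kg.
Tool frame: the origin (TCP) lies at the very end of the fingers, on their centre line; the grasp point (between the pads) lies behind it (r.grip_point_offset is the x of the grasp point in the tool frame, in mm); x points along the fingers, z is the direction in which the jaws open and shut, and the axes are right-handed (so a half turn about x gives the same grasp; the last joint's range is limited). The gripper opens to 85 mm and grips with 20 to 120 N. Pads are 22 mm wide; open, the fingers measure 114 mm over their backs; the gripper's body (76 mm by 85 mm) begins 54 mm behind the grasp point. The pads swing forward as they close: fully open they stand 13 mm farther back than shut.
Start: joints at [-1.235, 0.353, 1.633, -0, 1.155, -0.002], TCP at [207.131, -589.682, 231.281] pointing down, gripper open.
Joint ranges: [-2.63, 2.63], [-0.92, 2.1], [0.06, 2.66], [-1.3, 4.44], [0, 2.69], [-3.02, 3.02]. Speed limits (rad/s): [2.22, 2.22, 2.79, 3.14, 3.14, 3.14].

### API

Orientations are given as [roll, pitch, yaw] about the fixed x, y, z axes, in that order (R = Rz(yaw) Ry(pitch) Rx(roll)).
In Python, from rig import r, vision, order gives the robot as it stands. The module is installed in compiled form; this text tells all that it offers.
- The arm moves only by the tool step_arm, never from a script. Its argument "rows" is a list of rows, each a list of 7 numbers: the shift along the world's x, y, z in mm, then the turn, a rotation vector about the world's x, y, z in rad, then the finger opening in mm, from 0 to 85.4. A call has exactly 8 rows; each row is the pose to reach, as a shift and turn from the pose measured when the call began; what a row does not reach only later rows make up. A row lasts 1/8 s, in which the tool goes at most 62.5 mm and 10.7 degrees, less where a joint would pass 70% of its speed; a pose out of reach is approached as far as the arm can. A call with a gripper value outside its range is refused whole. The fingers move at their own pace and stop on an object; "force" is the grip in N (left out, the last holds). Time passes only in rows, so rows that repeat a pose let the fingers close, or fill a call up. It gives the time, the measured TCP pose, the force and the opening at its end, in the units of the state.
- r.sense(): the state, without advancing time (a new reading comes with each control period).
- vision.grab_frame(name): name is "scene" or "top" or "wrist"; returns (picture, depth): 400x640x3 uint8, red, green, blue; 400x640 float32, mm along the optical axis (not along the pixel's ray), 0 where there is no reading.
- vision.camera_info(name): a dict with "K" (3x3 intrinsics, pixels), "origin" and "attitude" of the camera in the world; the wrist camera has in their place "tool_from_camera" (4x4, takes a point from camera to tool coordinates, whose origin is the TCP and whose axes are the tool frame's). Camera axes: x right, y down, z forward; pixel columns grow to the right and rows downward; lengths in mm; the calibration is good to about 2 mm. The wrist camera is an equidistant fisheye: a pixel r from the principal point sees the ray r / f radians off the axis. A picture is of the moment at which its call begins: read the wrist's pose just before it. camera_info takes no time and is no camera call.
- order.sign_off(): hands the job in, once; it reports no verdict.
The state is a dict: "clock": time; "qpos": joint angles; "qvel": joint speeds; "joint_efforts": joint torques, N m; "eef_pos": TCP position; "tcp_rot": TCP orientation; "contact_force": force on the tool from outside, world axes, zero at the start; "wrist_torque": the same for the moment, N m; "opening": opening from 0.0 (shut) to 1.0 (fully open).
Only numpy, scipy, OpenCV 4.12 (cv2) and the standard library are available. Lean on these libraries where they do the work, as an engineer would, in place of code of your own. Each camera call takes 0.05 s, during which the arm holds its last target.

## Working session

There is one attempt and no reset: what is moved stays moved. The work goes in short steps, Python scripts to look and compute and a tool call to move; the robot and the scene stay as the last step left them, time stands still between calls to the robot, and variables do not carry over. Pictures are saved under pics/ and viewed, and the job is handed in when it is done.

Besides the shell and the picture viewer there is one more tool, called after "Call:" in YAML: its name, and indented under it one key for each argument. step_arm: Moves the arm, as the interface text tells. Its arguments: {"type":"object","properties":{"rows":{"type":"array"},"force":{"type":"number"}},"required":["rows"]}

```bash
mkdir -p pics; python3 - <<'E'
from rig import r, vision, order
import cv2, numpy as np
s=r.sense(); print(s); print(r.grip_point_offset)
for n in ["scene","top","wrist"]:
    p,d=vision.grab_frame(n); cv2.imwrite(f"pics/{n}0.png",p[:,:,::-1]); np.save(f"{n}0.npy",d); np.save(f"{n}0p.npy",p)
    print(n,vision.camera_info(n))
E
```

```text
{'clock': 0.0, 'qpos': array([-1.23536715e+00,  3.53645058e-01,  1.63414049e+00,  5.07974247e-05,
        1.15519555e+00, -2.41103881e-03]), 'qvel': array([ 9.73515748e-04,  8.90383152e-05,  1.49047799e-03, -1.55998483e-03,
        8.77072751e-05, -2.51751566e-04]), 'joint_efforts': array([ 1.19443266e-03, -6.05257344e+01, -3.42069054e+01,  2.57317306e-04,
        9.43464314e-03,  1.26766889e-05]), 'eef_pos': array([ 207.00745531, -589.21589108,  230.56088923]), 'tcp_rot': array([3.10574319, 1.56940711, 1.87276653]), 'contact_force': array([-0.64825339, -0.19374755,  0.37992056]), 'wrist_torque': array([-0.03797756,  0.01382009, -0.05712264]), 'opening': 1.0024700499239976}
-18.700000000000003
scene {'K': array([[388.12375064,   0.        , 319.2973915 ],
       [  0.        , 388.12375064, 197.40613568],
       [  0.        ,   0.        ,   1.        ]]), 'origin': array([  107.6696867 , -1042.51288552,   619.49118544]), 'attitude': array([-2.29417099, -0.00910245, -0.60885543])}
top {'K': array([[482.89053133,   0.        , 319.02898453],
       [  0.        , 482.89053133, 200.2116835 ],
       [  0.        ,   0.        ,   1.        ]]), 'origin': array([ 416.6681716 , -515.43008523,  939.43580467]), 'attitude': array([-3.04969381, -0.01888885, -1.56652198])}
wrist {'K': array([[309.70691629,   0.        , 319.09364818],
       [  0.        , 309.70691629, 199.70310895],
       [  0.        ,   0.        ,   1.        ]]), 'tool_from_camera': array([[ 2.05327823e-03, -3.15914237e-01,  9.48785529e-01,
        -1.42904617e+02],
       [ 6.21488728e-05, -9.48787486e-01, -3.15915023e-01,
         8.17105808e+01],
       [ 9.99997890e-01,  7.07627389e-04, -1.92849097e-03,
        -1.46087547e+00],
       [ 0.00000000e+00,  0.00000000e+00,  0.00000000e+00,
         1.00000000e+00]])}
```

View pics/top0.png

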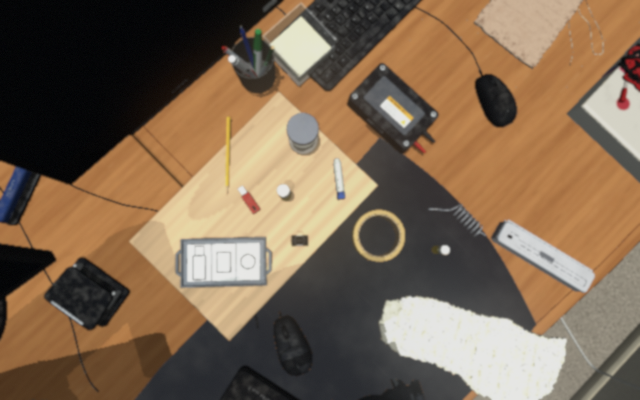

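View pics/scene0.png

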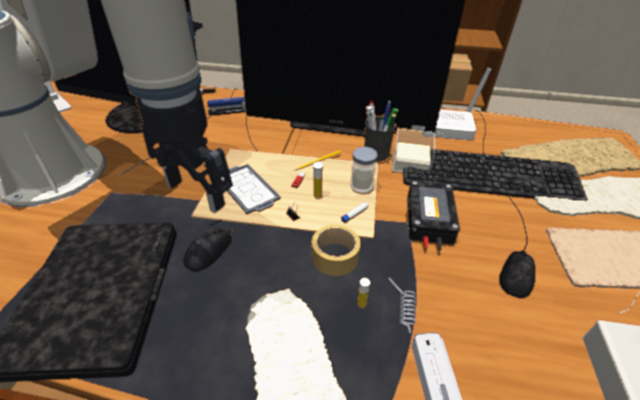

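View pics/wrist0.png

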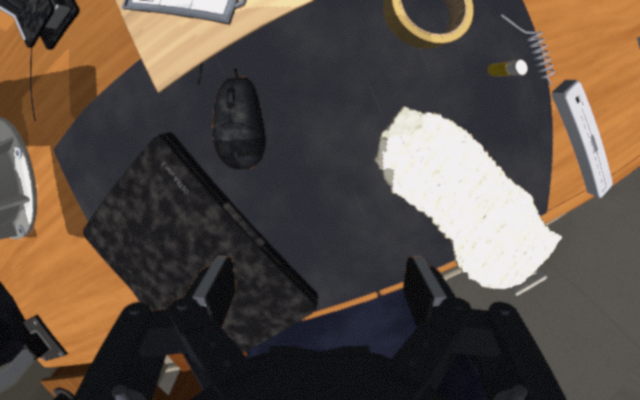

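The top view shows the tray at about (223,262), with the USB outline left, the rectangle in the middle and the circle right. The loose things are the USB stick (248,199), glue stick (284,191), clip (300,240), pencil (228,155), jar (302,133) and tube (339,178). A second, apparently smaller glue stick stands at (444,250). I'll enlarge this and measure.

```bash
cat > h.py <<'E'
import numpy as np, cv2
from scipy.spatial.transform import Rotation as R
def cam(info):
    return np.array(info["K"]),R.from_euler('xyz',info["attitude"]).as_matrix(),np.array(info["origin"])
def ray(info,u,v):
    K,Rm,o=cam(info); d=np.array([(u-K[0,2])/K[0,0],(v-K[1,2])/K[1,1],1.]); return o,Rm@d
def onz(info,u,v,z):
    o,d=ray(info,u,v); return o+d*(z-o[2])/d[2]
def dep(info,u,v,D):
    o,d=ray(info,u,v); return o+d*D
def proj(info,p):
    K,Rm,o=cam(info); c=Rm.T@(np.array(p)-o); return K[0,0]*c[0]/c[2]+K[0,2],K[1,1]*c[1]/c[2]+K[1,2]
def toolcam(info,s):
    T=np.eye(4);T[:3,:3]=R.from_euler('xyz',s["tcp_rot"]).as_matrix();T[:3,3]=s["eef_pos"]
    return T@np.array(info["tool_from_camera"])
def wray(info,s,u,v):
    T=toolcam(info,s);K=info["K"];x=u-K[0,2];y=v-K[1,2];rr=np.hypot(x,y);th=rr/K[0,0]
    d=np.array([np.sin(th)*x/(rr+1e-9),np.sin(th)*y/(rr+1e-9),np.cos(th)]);return T[:3,3],T[:3,:3]@d
def wonz(info,s,u,v,z):
    o,d=wray(info,s,u,v);return o+d*(z-o[2])/d[2]
E
python3 - <<'E'
from rig import vision
from h import *
i=vision.camera_info("top");D=np.load("top0.npy");p=np.load("top0p.npy")
print(D.min(),D.max())
for n,u,v in [("glue",284,190),("small",444,250),("jar",302,122),("usb",248,199),("clip",300,240),("tube",339,178),("board",270,220),("board2",160,240),("card",223,240),("pencil",228,155)]:
    print(n,D[v,u],dep(i,u,v,D[v,u]).round(1))
c=p[90:330,130:390,::-1]
cv2.imwrite("pics/topz.png",cv2.resize(c,None,fx=2.5,fy=2.5,interpolation=cv2.INTER_CUBIC)[:600])
E
```

```text
0.0 1710.99
glue 845.7933 [ 511.9 -469.6   97.8]
small 871.029 [ 408.2 -757.4   68.3]
jar 848.6501 [ 631.4 -500.3  106.6]
usb 925.9385 [ 503.4 -396.3   15.2]
clip 908.7308 [ 425.4 -496.8   27.2]
tube 927.42804 [ 544.5 -570.6   20.7]
board 927.261 [ 463.6 -438.6   11. ]
board2 920.709 [ 424.4 -229.7   10.1]
card 918.23346 [ 424.9 -350.2   14.8]
pencil 931.6485 [ 588.3 -356.5   16.6]
```

View pics/topz.png

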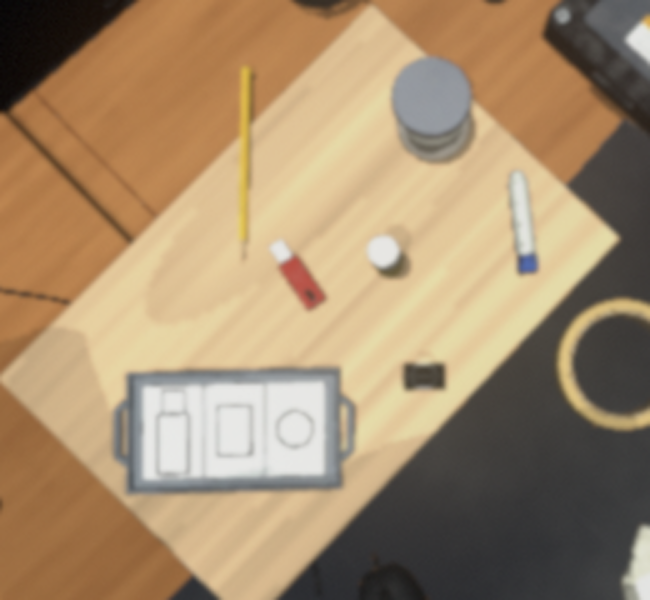

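The zoomed view confirms the layout. Depth puts the near glue stick's top at about 98 mm (the large one) and the mat one's at 68 mm (the small look-alike). Next come exact positions from masks.

```bash
cat > meas.py <<'E'
from h import *
def blob(m,near,minA=15):
    n,l,st,c=cv2.connectedComponentsWithStats(m.astype(np.uint8))
    k=[j for j in range(1,n) if st[j,4]>=minA]
    j=min(k,key=lambda j:np.hypot(*(c[j]-near))); return l==j
def axis(pts):
    c=pts.mean(0);w,v=np.linalg.eigh(np.cov((pts-c).T));return c,v[:,1]
E
python3 - <<'E'
from rig import vision
from meas import *
i=vision.camera_info("top");p=np.load("top0p.npy").astype(int)
Rr,G,B=p[...,0],p[...,1],p[...,2]
hsv=cv2.cvtColor(p.astype(np.uint8),cv2.COLOR_RGB2HSV).astype(int);S,V=hsv[...,1],hsv[...,2]
def pix(m): y,x=np.nonzero(m);return np.c_[x,y]
def world(m,z): return np.array([onz(i,a,b,z)[:2] for a,b in pix(m)])
# red usb body
m=blob((Rr>110)&(G<80)&(B<80),(248,202)); W=world(m,17.5); c,a=axis(W); print("usb body",m.sum(),c,a,np.ptp(W@a))
rc=cv2.minAreaRect(pix(m).astype(np.float32)); print(rc)
corn=np.array([onz(i,*q,17.5)[:2] for q in cv2.boxPoints(rc)]);print(corn.round(1))
m=blob((S<50)&(V>150),(242,190),8); print("plug",m.sum(),world(m,14).mean(0))
m=blob((S<50)&(V>150),(284,191)); print("glue",m.sum(),world(m,98.5).mean(0),np.ptp(world(m,98.5),axis=0))
m=blob((V<70),(300,240)); W=world(m,18); print("clip",m.sum(),W.mean(0),axis(W)[1],np.ptp(W,axis=0)); rc=cv2.minAreaRect(pix(m).astype(np.float32));print(rc)
# cards region
m=blob((S<40)&(V>170),(224,262)); 
sub=np.zeros_like(m); sub[241:284,185:268]=1
for n,u0,u1 in [("L",187,210),("M",213,234),("R",238,258)]:
    pass
g=(V<150)&(S<60)
cv2.imwrite("pics/cards.png",cv2.resize(p.astype(np.uint8)[230:295,170:280,::-1],None,fx=7,fy=7,interpolation=cv2.INTER_CUBIC))
# tray outer contour: low sat region dilated
t=blob(((S<75)&(V<200)&(V>60))|((S<40)&(V>170)),(200,262),200)
t=blob(cv2.morphologyEx(t.astype(np.uint8),cv2.MORPH_OPEN,np.ones((9,9)))>0,(224,262),100)
rc=cv2.minAreaRect(pix(t).astype(np.float32));print("tray",t.sum(),rc)
for z in (13.5,18.5): 
  q=np.array([onz(i,*q,z)[:2] for q in cv2.boxPoints(rc)]); print(z,onz(i,*rc[0],z),[np.linalg.norm(q[k]-q[k-1]).round(1) for k in range(4)])
E
```

```text
usb body 50 [ 606.28014593 -726.85779954] [-0.77048672 -0.63745605] 25.42067315557385
((418.72064208984375, 147.24827575683594), (12.955096244812012, 4.2353196144104), 48.36646270751953)
[[ 613.  -714.6]
 [ 618.6 -720.8]
 [ 599.7 -737.4]
 [ 594.1 -731.1]]
plug 58 [ 520.83838046 -384.09402975]
glue 141 [ 511.87994946 -467.48462491] [21.18580771 22.75679352]
clip 38379 [ 314.86577035 -585.23987163] [-0.64218588  0.76654895] [633.41848009 739.2884471 ]
((370.091552734375, 311.1053161621094), (280.2240905761719, 414.99566650390625), 35.50153350830078)
tray 4562 ((222.8623046875, 261.79962158203125), (50.349998474121094, 96.40721130371094), 88.12212371826172)
13.5 [ 383.69763302 -350.6489282    13.5       ] [np.float64(94.7), np.float64(182.9), np.float64(95.1), np.float64(181.2)]
18.5 [ 383.87567203 -351.53873695   18.5       ] [np.float64(94.2), np.float64(181.9), np.float64(94.5), np.float64(180.3)]
```

View pics/cards.png

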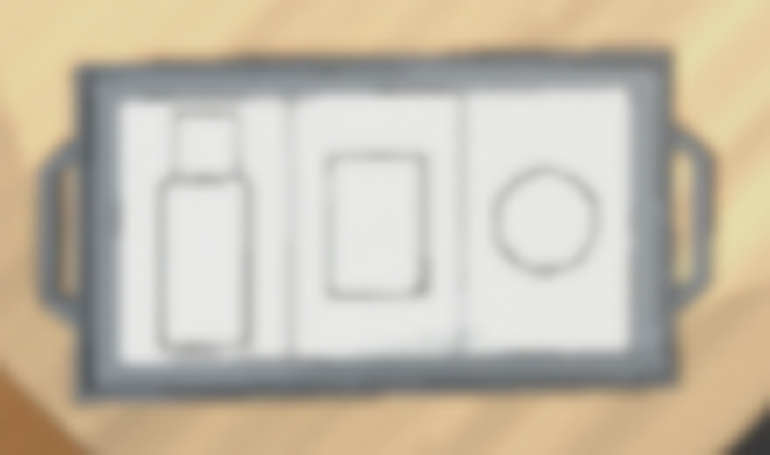

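Cards left to right: USB outline (centre about 205,230 in this crop, plug up), clip rectangle (376,225), circle (546,220). I'll tighten the masks.

```bash
python3 - <<'E'
from rig import vision
from meas import *
i=vision.camera_info("top");p=np.load("top0p.npy").astype(np.uint8)
big=p
Rr,G,B=[p[...,k].astype(int) for k in range(3)]
hsv=cv2.cvtColor(p,cv2.COLOR_RGB2HSV).astype(int);S,V=hsv[...,1],hsv[...,2]
pix=lambda m: np.c_[np.nonzero(m)[1],np.nonzero(m)[0]]
world=lambda m,z: np.array([onz(i,a,b,z)[:2] for a,b in pix(m)])
def win(m,u0,u1,v0,v1):
    o=np.zeros_like(m);o[v0:v1,u0:u1]=m[v0:v1,u0:u1];return o
def rect(m,z):
    rc=cv2.minAreaRect(pix(m).astype(np.float32)); q=np.array([onz(i,*a,z)[:2] for a in cv2.boxPoints(rc)])
    e=[q[1]-q[0],q[2]-q[1]];e.sort(key=np.linalg.norm)
    return q.mean(0).round(1),[np.linalg.norm(x).round(1) for x in e],"long dir",(e[1]/np.linalg.norm(e[1])).round(3)
m=win((V>190)&(S<40),180,266,238,288); m=cv2.morphologyEx(m.astype(np.uint8),cv2.MORPH_CLOSE,np.ones((5,5)))>0
print("cards",m.sum(),rect(m,13.5))
m2=win((S<60)&(Rr>0)&~((V>210)),236+3,260,250,276);print("circle",m2.sum(),rect(m2,13.5)); 
m3=win((S<60)&(V<210),215,233,248,275);print("rect",m3.sum(),rect(m3,13.5))
m=win((Rr>G+70)&(G<120)&(Rr>90),236,264,180,216);print("red",m.sum(),rect(m,17.5),world(m,17.5).mean(0))
m=win((S<90)&(V>150),236,247,184,196);print("plug",m.sum(),rect(m,15),world(m,15).mean(0))
m=win(V<110,288,312,230,248);print("clip",m.sum(),rect(m,20),world(m,20).mean(0),axis(world(m,20))[1])
m=win((S<60)&(V>150),272,296,180,202);print("glue",m.sum(),world(m,98.5).mean(0),rect(m,98.5))
m=win((S>150)&(hsv[...,0]>18)&(hsv[...,0]<32)&(V>150),220,235,110,195);print("pencil",m.sum(),rect(m,12))
m=win(((S<60)&(V>150))|(B>Rr+30),328,348,154,202);print("tube",m.sum(),rect(m,17))
m=win((S<70)&(V<170)&(V>90),284,320,110,148);print("jarlid",m.sum(),rect(m,106))
c=p[180:250,235:315,::-1];cv2.imwrite("pics/objs.png",cv2.resize(c,None,fx=8,fy=8,interpolation=cv2.INTER_CUBIC))
E
```

```text
cards 2683 (array([ 384.4, -351. ]), [np.float64(70.5), np.float64(138.4)], 'long dir', array([ 0.032, -0.999]))
circle 86 (array([ 382.6, -401.1]), [np.float64(36.1), np.float64(47.1)], 'long dir', array([-1.   , -0.016]))
rect 57 (array([ 383.4, -352.8]), [np.float64(26.5), np.float64(37.7)], 'long dir', array([-1.   , -0.021]))
red 137 (array([ 496.5, -401.3]), [np.float64(14.5), np.float64(37.9)], 'long dir', array([-0.813, -0.582])) [ 497.62781358 -400.58478656]
plug 127 (array([ 521.7, -382.5]), [np.float64(19.2), np.float64(21.3)], 'long dir', array([-1.   , -0.018])) [ 522.10316321 -382.20978839]
clip 120 (array([ 425.5, -494.8]), [np.float64(15.1), np.float64(26.6)], 'long dir', array([ 0.005, -1.   ])) [ 425.42247976 -494.94453375] [-0.01028598  0.9999471 ]
glue 151 [ 512.01514552 -467.37965513] (array([ 512.3, -467.4]), [np.float64(22.3), np.float64(23.7)], 'long dir', array([-0.704, -0.71 ]))
pencil 179 (array([ 600.4, -355.4]), [np.float64(7.8), np.float64(131.9)], 'long dir', array([-1.   , -0.021]))
tube 327 (array([ 544.3, -570.7]), [np.float64(18.1), np.float64(80.6)], 'long dir', array([-0.995, -0.098]))
jarlid 955 (array([ 617.3, -501.3]), [np.float64(54.6), np.float64(60.8)], 'long dir', array([-1.   , -0.004]))
```

View pics/objs.png

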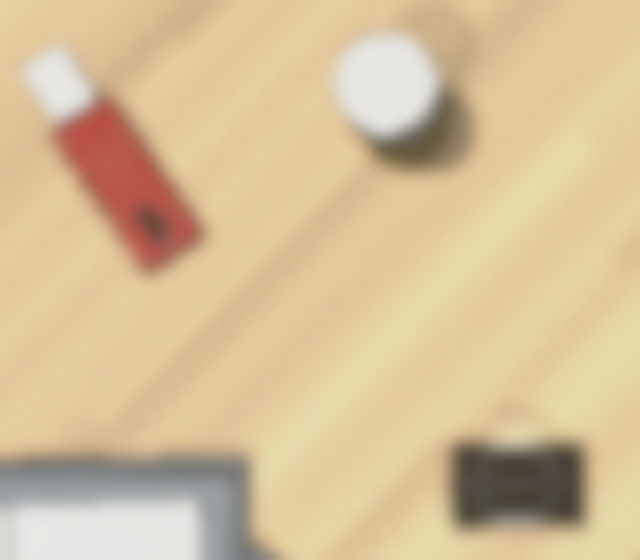

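The USB's white plug end is at crop (43,59) and its body end at (177,254). The glue cap is at (387,84) and the clip at (516,483), with its long side along world y. Now the tool axes and the shifts.

```bash
python3 - <<'E'
from rig import r,vision
from h import *
i=vision.camera_info("top");s=r.sense()
M=R.from_euler('xyz',s["tcp_rot"]).as_matrix();print("tool x,y,z cols\n",M.round(3))
f=lambda u,v,z: onz(i,u/8+235-.44,v/8+180-.44,z)[:2]
tip=f(43,59,15);end=f(177,254,17.5);print("usb",tip,end,(tip+end)/2,np.linalg.norm(tip-end),np.degrees(np.arctan2(*(end-tip)[::-1])))
print("sides",f(130,75+90,17.5))
print("clip",f(517,484,22),"jaw yaw now",np.degrees(np.arctan2(M[1,2],M[0,2])), s["qpos"], s["eef_pos"])
si=vision.camera_info("scene")
for n,q in [("glue",(512,-467.4,98.5)),("usb",(505,-392,13)),("clip",(425.4,-495,27)),("tray",(384,-351,13.5)),("jar",(620,-502,106.5))]: print(n,np.round(proj(si,q)),np.round(proj(i,q)))
c=np.load("scene0p.npy")[130:240,180:400,::-1];cv2.imwrite("pics/scz.png",cv2.resize(c,None,fx=3.6,fy=3.6,interpolation=cv2.INTER_CUBIC))
E
```

```text
tool x,y,z cols
 [[-0.     0.943  0.331]
 [ 0.001  0.331 -0.943]
 [-1.    -0.    -0.001]]
usb [ 526.65949087 -380.39768843] [ 479.72984724 -413.54530694] [ 503.19466906 -396.97149769] 57.45568782846062 -144.76545223541993
sides [ 500.98748763 -401.991636  ]
clip [ 425.35195192 -495.16453883] jaw yaw now -70.64450553648793 [-1.23537295e+00  3.53529588e-01  1.63394553e+00 -1.27292140e-05
  1.15516443e+00 -2.38859087e-03] [ 207.02941789 -589.35040917  230.71641813]
glue [318. 164.] [283. 190.]
usb [299. 178.] [246. 198.]
clip [293. 209.] [299. 240.]
tray [248. 186.] [223. 262.]
jar [366. 153.] [303. 128.]
```

View pics/scz.png

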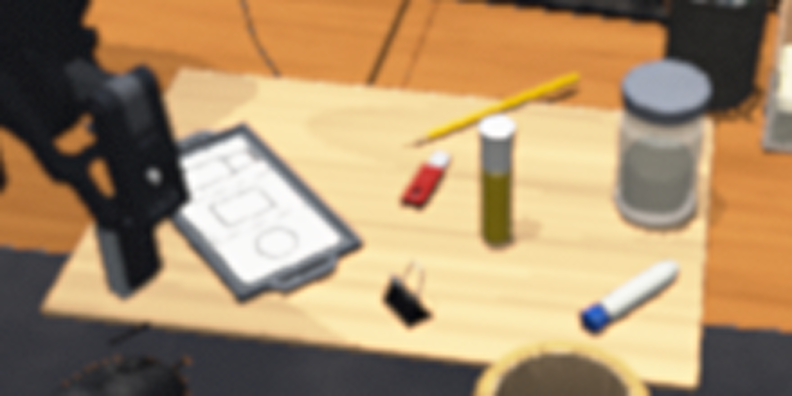

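The scene view agrees with the top-camera fixes. Clip first: go above it and line up the jaws.

Call:
step_arm:
  rows:
    - [40,18,-20,0,0,-0.1,85]
    - [85,36,-45,0,0,-0.2,75]
    - [130,56,-70,0,0,-0.3,65]
    - [175,75,-90,0,0,-0.338,60]
    - [205,88,-105,0,0,-0.338,56]
    - [218.4,94.2,-120,0,0,-0.338,56]
    - [218.4,94.2,-120,0,0,-0.338,56]
    - [218.4,94.2,-120,0,0,-0.338,56]
  force: 40

```text
clock: 1.15
eef_pos: [424.5, -495.9, 111.1]
tcp_rot: [-2.911, 1.57, 1.801]
contact_force: [0.3, 0.3, -1.0]
opening: 0.655
```

```bash
cat > look.py <<'E'
import sys
from rig import r,vision
from h import *
s=r.sense();p,d=vision.grab_frame("wrist");i=vision.camera_info("wrist")
n=sys.argv[1];cv2.imwrite(f"pics/{n}.png",p[:,:,::-1]);np.savez(n+".npz",p=p,d=d,**{k:s[k] for k in("eef_pos","tcp_rot","qpos","clock")})
M=R.from_euler('xyz',s["tcp_rot"]).as_matrix()
print(s["clock"],s["eef_pos"].round(1),"jaw yaw",np.degrees(np.arctan2(M[1,2],M[0,2])).round(2),"down",M[:,0].round(3),s["qpos"].round(2),s["contact_force"].round(1),s["opening"])
E
python3 look.py w1
```

```text
1.15 [ 424.5 -495.9  111.1] jaw yaw -90.05 down [-0.     0.001 -1.   ] [-0.87  0.52  1.66  0.    0.96  0.71] [ 0.3  0.3 -1. ] 0.6550768741849852
```

View pics/w1.png

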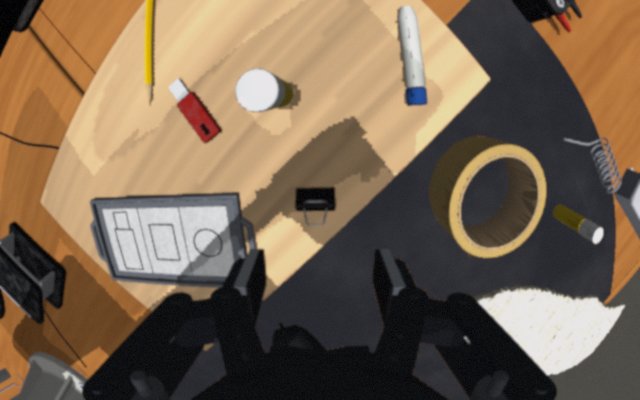

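The wrist view shows the clip at (315,198) between the finger lines, with its handles showing below it at (315,215). I'll check the wrist rays against the top-camera fixes.

```bash
python3 - <<'E'
from rig import vision
from meas import *
i=vision.camera_info("wrist");z=dict(np.load("w1.npz"));s=z;p=z["p"]
V=p.max(2).astype(int)
m=blob((V<50)&(np.arange(640)[None]>280)&(np.arange(640)[None]<350)&(np.arange(400)[:,None]<225)&(np.arange(400)[:,None]>175),(315,198))
q=np.c_[np.nonzero(m)[1],np.nonzero(m)[0]];rc=cv2.minAreaRect(q.astype(np.float32));print(m.sum(),rc,q.min(0),q.max(0))
for zz in(8.5,26.5):
  print(zz,[wonz(i,s,u,v,zz)[:2].round(1) for u,v in [(q[:,0].min(),198),(q[:,0].max()+1,198),rc[0],(315,q[:,1].min())]])
print("glue cap",wonz(i,s,260,90,98.5)); print("circle",wonz(i,s,208,242,13.5)); print("usb tip/end",wonz(i,s,177,84,15),wonz(i,s,212,137,17.5)); 
print([wonz(i,s,u,v,13.5)[:2].round(1) for u,v in [(164,242),(128,248)]])
E
```

```text
781 ((315.0, 198.5), (21.0, 38.0), 90.0) [296 188] [334 209]
8.5 [array([ 425.2, -474.5]), array([ 425.2, -507. ]), array([ 424.8, -490.3]), array([ 433.9, -490.4])]
26.5 [array([ 431.1, -475.9]), array([ 431.1, -506.1]), array([ 430.7, -490.6]), array([ 439.2, -490.7])]
glue cap [ 511.36507344 -464.65205527   98.5       ]
circle [ 385.01875772 -393.12172085   13.5       ]
usb tip/end [ 524.74396788 -378.72360956   15.        ] [ 479.29722845 -408.68786714   17.5       ]
[array([ 383. , -346.4]), array([ 373.8, -300. ])]
```

The wrist camera reads y about 3–4 mm more positive than the top camera throughout. I'll use the mean of the two and descend on the clip.

Call:
step_arm:
  rows:
    - [1.5,2.9,-25,0,0,0,56]
    - [1.5,2.9,-55,0,0,0,56]
    - [1.5,2.9,-80,0,0,0,56]
    - [1.5,2.9,-94,0,0,0,56]
    - [1.5,2.9,-100,0,0,0,56]
    - [1.5,2.9,-100.5,0,0,0,56]
    - [1.5,2.9,-100.5,0,0,0,40]
    - [1.5,2.9,-100.5,0,0,0,26]
  force: 40

```text
clock: 2.2
eef_pos: [426.5, -493.7, 12.0]
tcp_rot: [0.964, 1.569, -0.608]
contact_force: [-0.6, -1.3, 3.0]
opening: 0.36
```

Call:
step_arm:
  rows:
    - [0,0,0,0,0,0,24]
    - [0,0,0,0,0,0,24]
    - [0,0,0,0,0,0,24]
    - [0,0,0,0,0,0,24]
    - [0,0,10,0,0,0,24]
    - [0,0,30,0,0,0,24]
    - [0,0,50,0,0,0,24]
    - [0,0,60,0,0,0,24]

```text
clock: 3.2
eef_pos: [427.3, -494.6, 74.6]
tcp_rot: [0.796, 1.566, -0.776]
contact_force: [0.7, -0.0, -0.1]
opening: 0.363
```

```bash
python3 look.py w2
```

```text
3.2 [ 427.3 -494.6   74.6] jaw yaw -90.07 down [ 0.003 -0.003 -1.   ] [-0.86  0.57  1.69  0.    0.89  0.71] [ 0.7 -0.  -0.1] 0.3631054248175436
```

View pics/w2.png

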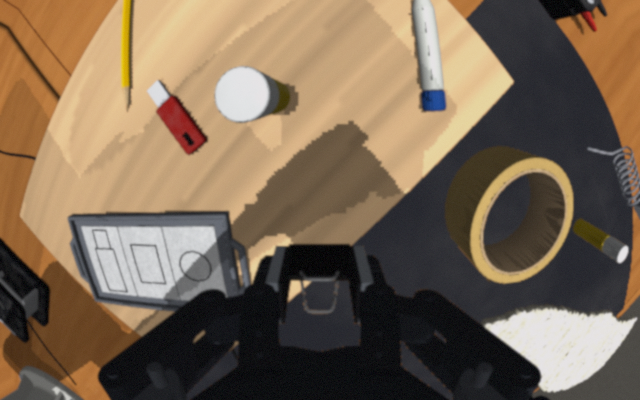

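The clip is held squarely at an opening of about 31 mm, which matches its 32 mm side, with its handles visible at (320,293). Carry it to the middle card, turning +91.5°.

Call:
step_arm:
  rows:
    - [-5,18,0,0,0,0.18,24]
    - [-11,37,0,0,0,0.36,24]
    - [-17,56,0,0,0,0.54,24]
    - [-23,75,0,0,0,0.72,24]
    - [-28,94,0,0,0,0.9,24]
    - [-34,113,0,0,0,1.08,24]
    - [-39,130,0,0,0,1.26,24]
    - [-43.1,144.7,0,0,0,1.43,24]

```text
clock: 4.25
eef_pos: [384.0, -349.4, 75.2]
tcp_rot: [0.833, 1.566, 0.697]
contact_force: [-0.5, -0.1, 0.0]
opening: 0.362
```

Call:
step_arm:
  rows:
    - [0,0,0,0,0,0.1,24]
    - [0,0,-3,0,0,0.17,24]
    - [0,0,-5,0,0,0.18,24]
    - [0,0,-10,0,0,0.18,24]
    - [0,0,-20,0,0,0.18,24]
    - [0,0,-25,0,0,0.18,24]
    - [0,0,-25,0,0,0.18,24]
    - [0,0,-25,0,0,0.18,24]

```text
clock: 5.25
eef_pos: [384.1, -349.5, 50.3]
tcp_rot: [0.825, 1.566, 0.869]
contact_force: [0.1, 0.0, -0.3]
opening: 0.365
```

```bash
python3 look.py w3; python3 - <<'E'
from rig import vision
import cv2,numpy as np
p,d=vision.grab_frame("top");np.save("top1p.npy",p);cv2.imwrite("pics/top1.png",cv2.resize(p[180:300,160:320,::-1],None,fx=4.5,fy=4.5,interpolation=cv2.INTER_CUBIC))
E
```

```text
5.25 [ 384.1 -349.5   50.3] jaw yaw 2.5 down [ 0.003  0.004 -1.   ] [-0.74  0.44  1.99  0.01  0.71 -0.79] [ 0.1  0.  -0.3] 0.364824586321778
```

View pics/w3.png

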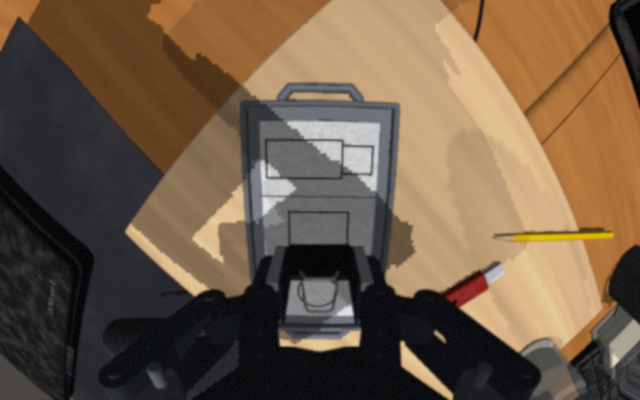

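View pics/top1.png

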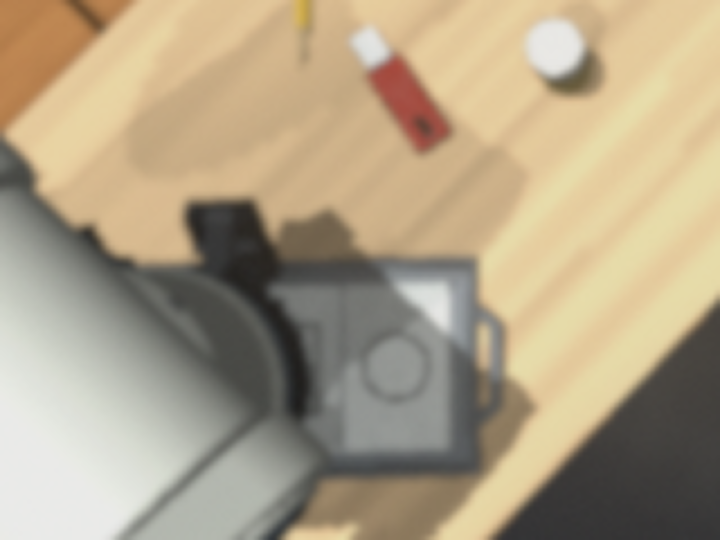

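The wrist view shows the far edge of the clip rectangle from (289,211) to (348,211), and the fingers straddle it. I'll check the target with those rays.

```bash
python3 - <<'E'
from rig import vision
from h import *
i=vision.camera_info("wrist");s=dict(np.load("w3.npz"))
for n,u,v in [("rectL",289,211),("rectR",348,211),("usbL",266,159),("usbR",372,159),("cardTL",262,121),("cardTR",381,121)]: print(n,wonz(i,s,u,v,13.5).round(1))
E
```

```text
rectL [ 364.8 -334.2   13.5]
rectR [ 401.4 -332.7   13.5]
usbL [ 350.5 -302.    13.5]
usbR [ 413.5 -299.3   13.5]
cardTL [ 347.8 -279.4   13.5]
cardTR [ 417.1 -276.3   13.5]
```

The wrist gives the clip card centre as (383.5,-346.5) and the top camera gives (384.4,-351). The tool is at (384.1,-349.5), between them. Lower and release.

Call:
step_arm:
  rows:
    - [0,0.5,-15,0,0,0,24]
    - [0,0.5,-26,0,0,0,24]
    - [0,0.5,-31,0,0,0,24]
    - [0,0.5,-33.5,0,0,0,24]
    - [0,0.5,-34,0,0,0,24]
    - [0,0.5,-34,0,0,0,24]
    - [0,0.5,-34,0,0,0,38]
    - [0,0.5,-34,0,0,0,42]

```text
clock: 6.35
eef_pos: [384.3, -349.2, 16.4]
tcp_rot: [0.691, 1.565, 0.735]
contact_force: [0.1, -0.2, 0.6]
opening: 0.492
```

Call:
step_arm:
  rows:
    - [0,0,0,0,0,0,43]
    - [0,0,3,0,0,0,43]
    - [0,0,15,0,0,0,43]
    - [0,0,35,0,0,0,43]
    - [10,-4,60,0,0,0,43]
    - [35,-14,75,0,0,-0.18,40]
    - [65,-25,75,0,0,-0.36,40]
    - [95,-36,75,0,0,-0.54,38]

```text
clock: 7.35
eef_pos: [480.4, -385.8, 92.9]
tcp_rot: [0.514, 1.565, 0.012]
contact_force: [-0.2, 0.1, 0.5]
opening: 0.447
```

```bash
python3 look.py w4; python3 - <<'E'
from rig import vision
import cv2,numpy as np
p,d=vision.grab_frame("top");np.save("top2p.npy",p);cv2.imwrite("pics/top2.png",cv2.resize(p[180:300,160:320,::-1],None,fx=4.5,fy=4.5,interpolation=cv2.INTER_CUBIC))
E
```

```text
7.35 [ 480.4 -385.8   92.9] jaw yaw -28.78 down [ 0.006  0.    -1.   ] [-0.68  0.49  1.76  0.01  0.88 -0.18] [-0.2  0.1  0.5] 0.44681873091140056
```

View pics/w4.png

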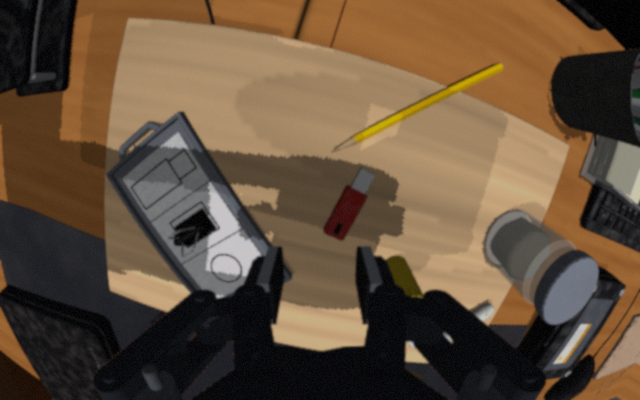

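View pics/top2.png

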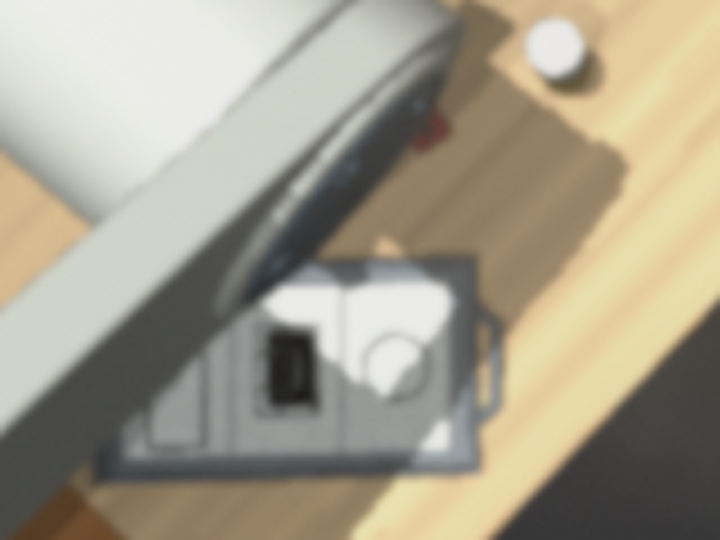

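The clip sits inside its rectangle: (291,369) against the outline centre of about (287,369) in the top crop. The USB is in wrist view with the plug tip near (367,169) and the body end near (336,237). I'll check its rays.

```bash
python3 - <<'E'
from rig import vision
from meas import *
i=vision.camera_info("wrist");s=dict(np.load("w4.npz"));p=s["p"].astype(int)
m=(p[...,0]>p[...,1]*2+15)&(p[...,0]>50); m=blob(m,(345,212),100)
q=np.c_[np.nonzero(m)[1],np.nonzero(m)[0]];W=np.array([wonz(i,s,a,b,15)[:2] for a,b in q]);c,a=axis(W);print(m.sum(),c,a,np.degrees(np.arctan2(a[1],a[0])),np.ptp(W@a))
t=wonz(i,s,367,169,15)[:2];e=wonz(i,s,336,238,16)[:2];print(t,e,(t+e)/2,np.linalg.norm(t-e),np.degrees(np.arctan2(*(e-t)[::-1])))
E
```

```text
935 [ 497.11310937 -395.29743562] [-0.82177026 -0.56981896] -145.26239806588194 39.57858695643546
[ 526.78738475 -373.19746401] [ 481.00894041 -410.84863298] [ 503.89816258 -392.02304849] 59.272898454751385 -140.56389887754057
```

Both cameras give the USB yaw as about -145°, so I'll grip at (499.3,-396.8) on the body with the jaws at -55°.

Call:
step_arm:
  rows:
    - [8,-5,0,0,0,-0.18,38]
    - [18.9,-11,0,0,0,-0.36,38]
    - [18.9,-11,-10,0,0,-0.457,38]
    - [18.9,-11,-35,0,0,-0.457,38]
    - [18.9,-11,-60,0,0,-0.457,38]
    - [18.9,-11,-75,0,0,-0.457,38]
    - [18.9,-11,-81,0,0,-0.457,38]
    - [18.9,-11,-82.5,0,0,-0.457,38]
  force: 30

```text
clock: 8.45
eef_pos: [501.4, -397.7, 10.6]
tcp_rot: [0.338, 1.562, -0.619]
contact_force: [0.2, 0.4, 0.5]
opening: 0.441
```

```bash
python3 look.py w5
```

```text
8.45 [ 501.4 -397.7   10.6] jaw yaw -54.8 down [ 0.007 -0.005 -1.   ] [-0.67  0.64  1.74  0.    0.75  0.28] [0.2 0.4 0.5] 0.4410058796890825
```

View pics/w5.png

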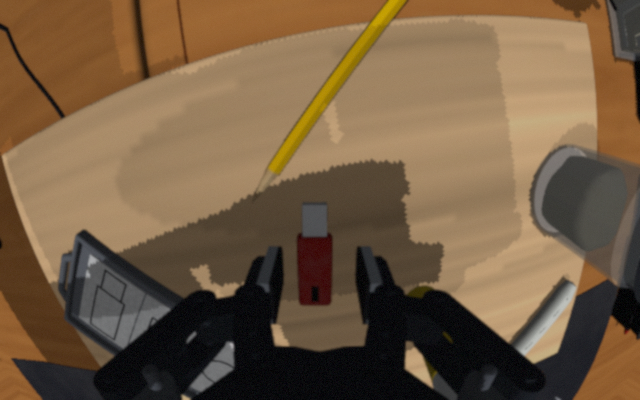

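The USB body at (315,270) lies between the fingers and square to them. Close and lift.

Call:
step_arm:
  rows:
    - [0,0,0,0,0,0,24]
    - [0,0,0,0,0,0,12]
    - [0,0,0,0,0,0,12]
    - [0,0,0,0,0,0,12]
    - [0,0,0,0,0,0,12]
    - [0,0,8,0,0,0,12]
    - [0,0,28,0,0,0,12]
    - [0,0,40,0,0,0,12]
  force: 30

```text
clock: 9.5
eef_pos: [502.1, -398.3, 52.7]
tcp_rot: [0.328, 1.56, -0.629]
contact_force: [-0.5, -0.2, -0.2]
opening: 0.195
```

```bash
python3 look.py w6
```

```text
9.5 [ 502.1 -398.3   52.7] jaw yaw -54.81 down [ 0.009 -0.006 -1.   ] [-0.67  0.58  1.73  0.    0.82  0.28] [-0.5 -0.2 -0.2] 0.19529074541938532
```

View pics/w6.png

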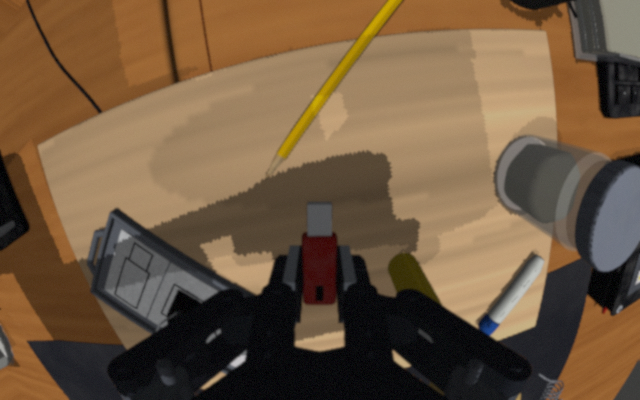

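The USB is held straight, with the plug tip at (319,203). I'll measure how far the tip lies ahead of the tool to get the place target.

```bash
python3 - <<'E'
from rig import vision
from h import *
i=vision.camera_info("wrist")
for f,u,v,z in [("w6",319,203,55),("w6",319,234,60),("w5",315,203,13),("w5",315,234,17.5)]:
    s=dict(np.load(f+".npz"));M=R.from_euler('xyz',s["tcp_rot"]).as_matrix()
    print(f,M.T@(wonz(i,s,u,v,z)-s["eef_pos"]))
    print(M[:,1])
s=dict(np.load("w3.npz"))
for u,v in [(372,146),(372,174),(266,140),(266,178),(343,159)]: print(wonz(i,s,u,v,13.5).round(1))
E
```

```text
w6 [-2.15159152 33.6379236  -1.57914883]
[0.81721125 0.57632742 0.00353303]
w6 [-7.20143111 19.58538154 -1.56829469]
[0.81721125 0.57632742 0.00353303]
w5 [-2.31447092 33.69245466 -3.49942326]
[0.8171431  0.57642755 0.00290336]
w5 [-6.85607882 19.42337131 -3.50003998]
[0.8171431  0.57642755 0.00290336]
[ 411.3 -292.4   13.5]
[ 412.7 -309.4   13.5]
[ 348.8 -291.6   13.5]
[ 348.9 -314.7   13.5]
[ 394.6 -301.2   13.5]
```

The tool sits about 5.5 mm behind the stick's origin, so its target is (376.8,-303.2) with a turn of -0.586. I'll raise first to clear the clip's handles.

Call:
step_arm:
  rows:
    - [-8,6,15,0,0,-0.1,12]
    - [-25,19,27,0,0,-0.2,12]
    - [-48,36,30,0,0,-0.3,12]
    - [-72,55,30,0,0,-0.4,12]
    - [-96,73,30,0,0,-0.5,12]
    - [-115,87,30,0,0,-0.586,12]
    - [-125.3,95.1,28,0,0,-0.586,12]
    - [-125.3,95.1,20,0,0,-0.586,12]

```text
clock: 10.55
eef_pos: [377.6, -303.8, 74.3]
tcp_rot: [0.367, 1.557, -1.174]
contact_force: [0.4, 0.2, -0.0]
opening: 0.198
```

Call:
step_arm:
  rows:
    - [0,0,-10,0,0,0,12]
    - [0,0,-22,0,0,0,12]
    - [0,0,-32,0,0,0,12]
    - [0,0,-32,0,0,0,12]
    - [0,0,-32,0,0,0,12]
    - [0,0,-32,0,0,0,12]
    - [0,0,-32,0,0,0,12]
    - [0,0,-32,0,0,0,12]

```text
clock: 11.55
eef_pos: [377.7, -303.9, 42.5]
tcp_rot: [0.388, 1.557, -1.153]
contact_force: [-0.7, 0.5, -0.2]
opening: 0.195
```

```bash
python3 look.py w7
```

```text
11.55 [ 377.7 -303.9   42.5] jaw yaw -88.28 down [ 0.006 -0.013 -1.   ] [-0.68  0.41  2.08 -0.01  0.64  0.87] [-0.7  0.5 -0.2] 0.19451252196168312
```

View pics/w7.png

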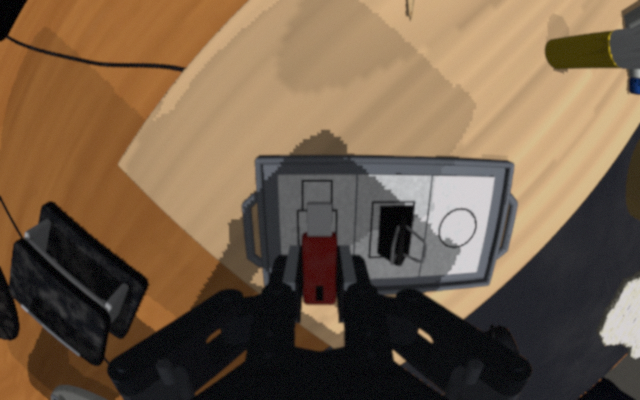

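The drawn plug end is at (302..333,181), just ahead of the held stick. I'll compare its ray with the stick's axis.

```bash
python3 - <<'E'
from rig import vision
from h import *
i=vision.camera_info("wrist");s=dict(np.load("w7.npz"));M=R.from_euler('xyz',s["tcp_rot"]).as_matrix()
for n,u,v,z in [("drawL",302,181,13.5),("drawR",333,181,13.5),("shoulderL",298,211,13.5),("tipheld",320,203,45)]:
    w=wonz(i,s,u,v,z);print(n,w.round(1),(M.T@(w-s["eef_pos"])).round(1))
E
```

```text
drawL [ 412.7 -291.5   13.5] [ 29.1  35.2 -11.7]
drawR [ 413.2 -309.3   13.5] [29.3 35.1  6.1]
shoulderL [ 394.3 -289.4   13.5] [ 28.9  16.8 -14.4]
tipheld [ 410.3 -301.5   45. ] [-2.3 32.7 -1.4]
```

Wrist and top agree to within about 2 mm. Nudge +1,+1, lower and release.

Call:
step_arm:
  rows:
    - [1,1,-8,0,0,0,12]
    - [1,1,-16,0,0,0,12]
    - [1,1,-22,0,0,0,12]
    - [1,1,-25.5,0,0,0,12]
    - [1,1,-26.5,0,0,0,12]
    - [1,1,-26.7,0,0,0,12]
    - [1,1,-26.7,0,0,0,24]
    - [1,1,-26.7,0,0,0,27]

```text
clock: 12.6
eef_pos: [378.7, -302.9, 15.7]
tcp_rot: [0.384, 1.556, -1.156]
contact_force: [0.0, 0.1, 0.0]
opening: 0.319
```

Call:
step_arm:
  rows:
    - [0,0,0,0,0,0,27]
    - [0,0,2,0,0,0,27]
    - [0,0,12,0,0,0,27]
    - [0,0,35,0,0,0,27]
    - [0,0,65,0,0,0,27]
    - [10,-6,90,0,0,0.18,40]
    - [30,-25,115,0,0,0.36,44]
    - [55,-55,120,0,0,0.54,44]

```text
clock: 13.6
eef_pos: [435.0, -358.7, 138.6]
tcp_rot: [0.377, 1.553, -0.618]
contact_force: [0.2, 0.4, -0.6]
opening: 0.519
```

```bash
python3 look.py w8
```

```text
13.6 [ 435.  -358.7  138.6] jaw yaw -56.97 down [ 0.014 -0.01  -1.   ] [-0.69  0.36  1.86  0.    0.91  0.3 ] [ 0.2  0.4 -0.6] 0.5192876469494208
```

View pics/w8.png

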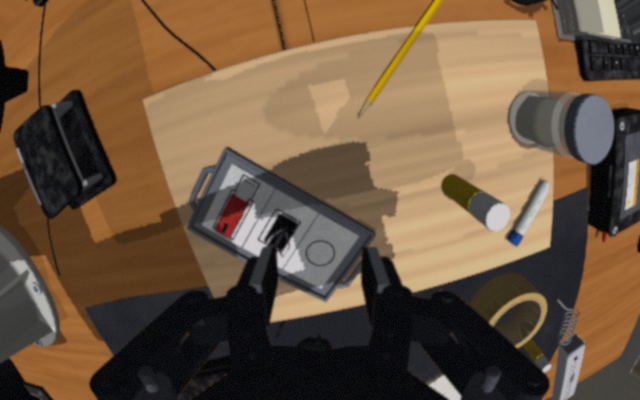

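The USB and clip both sit on their cards. The glue stick's foot is near (450,188) and its cap at (494,213). Hover above it with the jaws along world x, taking out the small tool tilt.

Call:
step_arm:
  rows:
    - [10,-14,0,0.005,0.007,0.17,46]
    - [22,-30,0,0.01,0.014,0.34,46]
    - [34,-47,0,0.01,0.014,0.51,46]
    - [46,-64,0,0.01,0.014,0.68,46]
    - [58,-80,0,0.01,0.014,0.85,46]
    - [70,-97,0,0.01,0.014,0.995,46]
    - [77,-107.3,0,0.01,0.014,0.995,46]
    - [77,-107.3,0,0.01,0.014,0.995,46]
  force: 30

```text
clock: 14.65
eef_pos: [515.8, -470.6, 139.2]
tcp_rot: [1.057, 1.56, 1.064]
contact_force: [0.4, 0.1, -0.2]
opening: 0.537
```

```bash
python3 look.py w9; python3 - <<'E'
from rig import vision
import cv2,numpy as np
p,d=vision.grab_frame("top");np.save("top3p.npy",p);cv2.imwrite("pics/top3.png",cv2.resize(p[180:300,160:320,::-1],None,fx=4.5,fy=4.5,interpolation=cv2.INTER_CUBIC))
E
```

```text
14.65 [ 515.8 -470.6  139.2] jaw yaw 0.38 down [ 0.005  0.01  -1.   ] [-0.75  0.55  1.54  0.01  1.06 -0.76] [ 0.4  0.1 -0.2] 0.5366871388224331
```

View pics/w9.png

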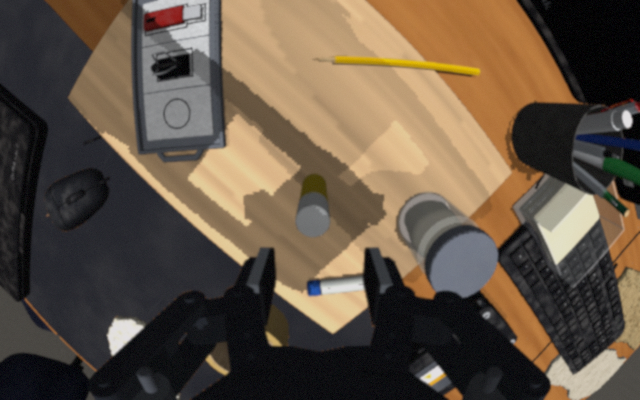

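View pics/top3.png

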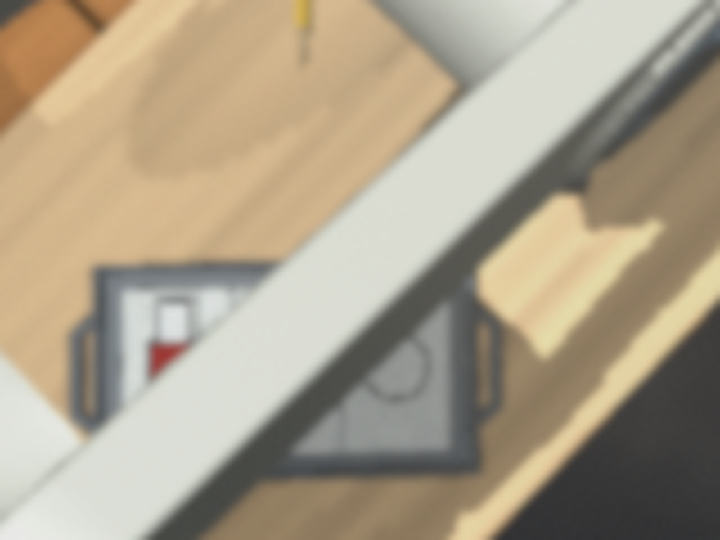

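The wrist view shows the cap at (313,219), a little left of and ahead of the jaw centre. I'll compute the exact shift.

```bash
python3 - <<'E'
from rig import vision
from meas import *
i=vision.camera_info("wrist");s=dict(np.load("w9.npz"))
for u,v,z in [(313,219,98.5),(314,180,8.5),(176,113,13.5),(297,219,98.5),(329,219,98.5)]: print(wonz(i,s,u,v,z).round(1))
print(wonz(i,s,460,262,106.5))
E
```

```text
[ 511.9 -461.2   98.5]
[ 511.6 -458.2    8.5]
[ 384.1 -392.3   13.5]
[ 501.7 -461.3   98.5]
[ 522.2 -461.1   98.5]
[ 615.19345881 -491.20617399  106.5       ]
```

Wrist and top differ by about 5 mm in y again, so aim at (512,-465). The pads are 22 mm wide, so that is safe. The relative glue-to-circle move is about (-127,+69) in both views.

Call:
step_arm:
  rows:
    - [-3.8,5.6,0,-0.01,0.005,0,46]
    - [-3.8,5.6,-5,-0.01,0.005,0,46]
    - [-3.8,5.6,-20,-0.01,0.005,0,46]
    - [-3.8,5.6,-40,-0.01,0.005,0,46]
    - [-3.8,5.6,-62,-0.01,0.005,0,46]
    - [-3.8,5.6,-82,-0.01,0.005,0,46]
    - [-3.8,5.6,-95,-0.01,0.005,0,46]
    - [-3.8,5.6,-97,-0.01,0.005,0,46]

```text
clock: 15.75
eef_pos: [510.9, -463.7, 40.7]
tcp_rot: [2.31, 1.568, 2.318]
contact_force: [0.4, -0.3, -0.7]
opening: 0.534
```

```bash
python3 look.py w10
```

```text
15.75 [ 510.9 -463.7   40.7] jaw yaw 0.46 down [-0.002  0.002 -1.   ] [-0.74  0.66  1.6   0.    0.88 -0.75] [ 0.4 -0.3 -0.7] 0.534104786534364
```

View pics/w10.png

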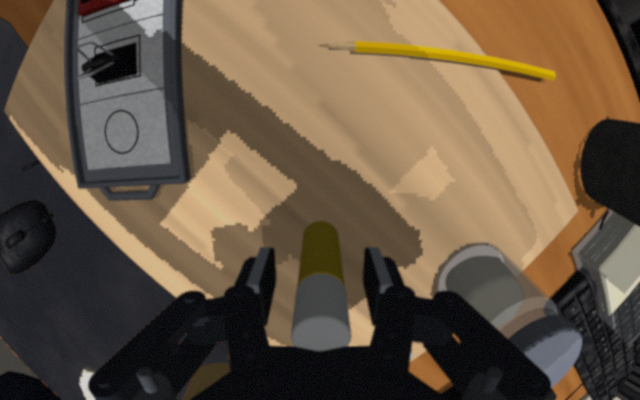

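The stick is centred between the jaws at (320,270). Close and lift.

Call:
step_arm:
  rows:
    - [0,0,0,0,0,0,30]
    - [0,0,0,0,0,0,16]
    - [0,0,0,0,0,0,16]
    - [0,0,0,0,0,0,16]
    - [0,0,0,0,0,0,16]
    - [0,0,5,0,0,0,16]
    - [0,0,20,0,0,0,16]
    - [0,0,35,0,0,0,16]
  force: 30

```text
clock: 16.8
eef_pos: [511.3, -464.0, 77.4]
tcp_rot: [2.199, 1.57, 2.207]
contact_force: [-0.3, -0.2, -0.2]
opening: 0.254
```

```bash
python3 look.py w11
```

```text
16.8 [ 511.3 -464.    77.4] jaw yaw 0.46 down [-0.001  0.001 -1.   ] [-0.74  0.61  1.59  0.    0.94 -0.75] [-0.3 -0.2 -0.2] 0.25427405412636694
```

View pics/w11.png

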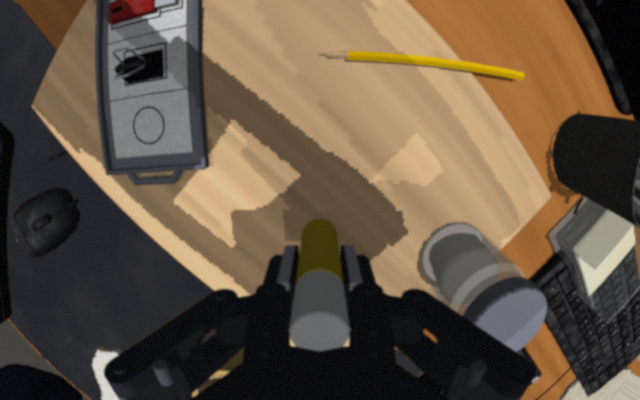

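The stick is held upright at 21.6 mm. Carry it over the circle.

Call:
step_arm:
  rows:
    - [-15,8,3,0,0,0,16]
    - [-35,19,3,0,0,0,16]
    - [-58,32,3,0,0,0,16]
    - [-82,45,3,0,0,0.01,16]
    - [-104,57,0,0,0,0.02,16]
    - [-120,66,-5,0,0,0.02,16]
    - [-126.3,69,-10,0,0,0.02,16]
    - [-126.3,69,-12,0,0,0.02,16]

```text
clock: 17.85
eef_pos: [385.6, -395.7, 67.7]
tcp_rot: [-0.606, 1.569, -0.579]
contact_force: [-0.7, -0.7, 0.1]
opening: 0.249
```

Call:
step_arm:
  rows:
    - [0,0,-5,0,0,0,16]
    - [0,0,-10,0,0,0,16]
    - [0,0,-10,0,0,0,16]
    - [0,0,-10,0,0,0,16]
    - [0,0,-10,0,0,0,16]
    - [0,0,-10,0,0,0,16]
    - [0,0,-10,0,0,0,16]
    - [0,0,-10,0,0,0,16]

```text
clock: 18.85
eef_pos: [385.6, -395.7, 57.8]
tcp_rot: [-0.613, 1.569, -0.586]
contact_force: [0.0, 0.6, -0.9]
opening: 0.252
```

```bash
python3 look.py w12;python3 - <<'E'
from rig import vision
import cv2,numpy as np
for n in("top","scene"):
  p,d=vision.grab_frame(n);np.save(n+"4p.npy",p);c=p[180:300,160:320] if n=="top" else p[130:240,180:400]
  cv2.imwrite(f"pics/{n}4.png",cv2.resize(c[:,:,::-1],None,fx=3.6,fy=3.6,interpolation=cv2.INTER_CUBIC))
E
```

```text
18.85 [ 385.6 -395.7   57.8] jaw yaw 1.58 down [ 0.002 -0.001 -1.   ] [-0.8   0.47  1.92  0.    0.75 -0.83] [ 0.   0.6 -0.9] 0.2520433519202981
```

View pics/w12.png

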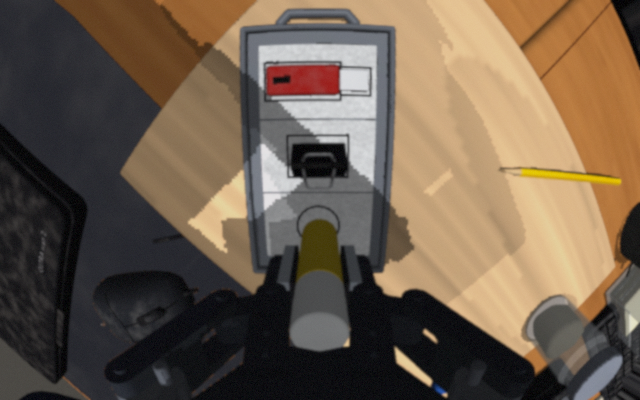

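View pics/scene4.png

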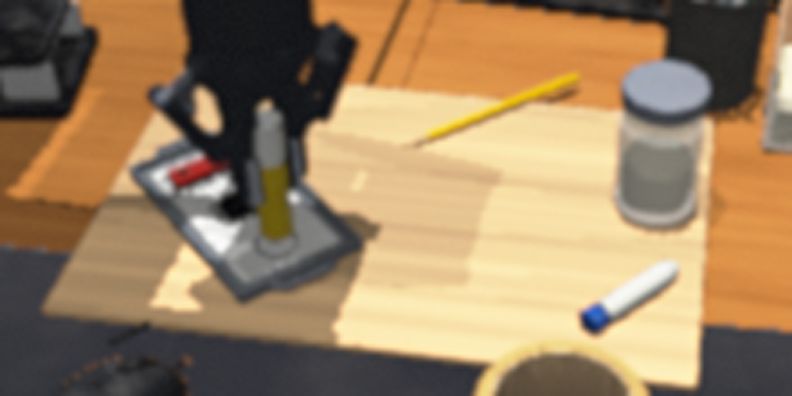

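The USB lies inside its outline at (318,80) and the clip in its own at (318,157). The held stick's foot is at (320,220) and the circle's far arc peaks at (318,206). I'll compute the offset.

```bash
python3 - <<'E'
from rig import vision
from h import *
i=vision.camera_info("wrist");s=dict(np.load("w12.npz"))
for n,u,v,z in [("foot",320,220,25.6),("arc",318.5,206,13.5),("circL",297.5,221,13.5),("circR",340.5,221,13.5)]: print(n,wonz(i,s,u,v,z).round(1))
print("usb rect/outl",[wonz(i,s,u,v,z).round(1)[:2] for u,v,z in [(265,62,13.5),(265,99,13.5),(371,80,13.5),(266,80,22),(370,80,19),(318,66,22.5),(318,96,22.5)]])
print("clip",[wonz(i,s,u,v,z).round(1)[:2] for u,v,z in [(318,135,13.5),(318,178,13.5),(318,143,31.5),(318,143,13.5),(288,150,20),(347,150,20)]])
p=s["p"];cv2.imwrite("pics/w12z.png",cv2.resize(p[40:260,230:410,::-1],None,fx=2.7,fy=2.7,interpolation=cv2.INTER_CUBIC))
E
```

```text
foot [ 385.8 -384.    25.6]
arc [ 384.8 -379.2   13.5]
circL [ 371.3 -390.    13.5]
circR [ 399.4 -389.2   13.5]
usb rect/outl [array([ 350.5, -289.6]), array([ 350.9, -312.3]), array([ 413.9, -299. ]), array([ 352.8, -301.3]), array([ 412.4, -299.5]), array([ 382.1, -293. ]), array([ 382.6, -310.4])]
clip [array([ 383.2, -333.9]), array([ 384. , -360.7]), array([ 383.4, -336.3]), array([ 383.4, -338.8]), array([ 365.8, -342.4]), array([ 400.6, -341.5])]
```

View pics/w12z.png

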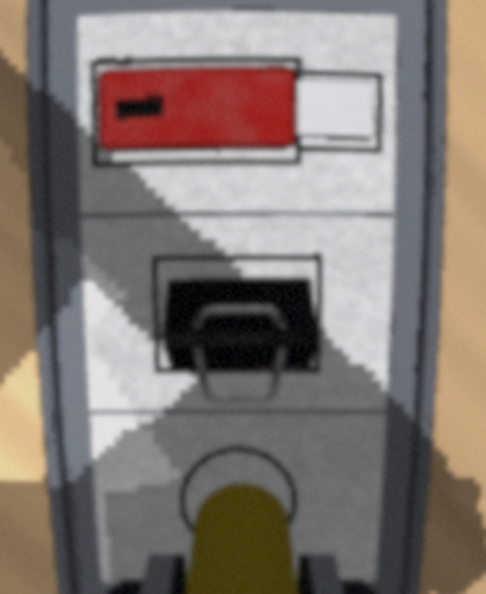

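Stick foot centre is about -395 against the circle's -392.7, so shift +2 mm in y, lower, and release once it rests.

Call:
step_arm:
  rows:
    - [-0.5,2,-4,0,0,0,16]
    - [-0.5,2,-8,0,0,0,16]
    - [-0.5,2,-11,0,0,0,16]
    - [-0.5,2,-12,0,0,0,16]
    - [-0.5,2,-12.3,0,0,0,16]
    - [-0.5,2,-12.3,0,0,0,16]
    - [-0.5,2,-12.3,0,0,0,16]
    - [-0.5,2,-12.3,0,0,0,16]

```text
clock: 20.0
eef_pos: [385.2, -394.1, 46.9]
tcp_rot: [-0.784, 1.568, -0.757]
contact_force: [-4.3, 3.2, 20.7]
opening: 0.251
```

Call:
step_arm:
  rows:
    - [0,0,0,0,0,0,22]
    - [0,0,0,0,0,0,27]
    - [0,0,0,0,0,0,32]
    - [0,0,0,0,0,0,40]
    - [0,0,0,0,0,0,44]
    - [0,0,5,0,0,0,44]
    - [0,0,20,0,0,0,44]
    - [0,0,40,0,0,0,44]

```text
clock: 21.0
eef_pos: [385.1, -394.0, 87.9]
tcp_rot: [-0.775, 1.569, -0.747]
contact_force: [0.0, -0.8, -0.3]
opening: 0.516
```

Call:
step_arm:
  rows:
    - [0,0,25,0,0,0,44]
    - [0,0,55,0,0,0,44]
    - [0,0,85,0,0,0,44]
    - [0,-20,100,0,0,0,44]
    - [-10,-50,110,0,0,0,44]
    - [-20,-90,110,0,0,0,44]
    - [-30,-130,110,0,0,0,44]
    - [-40,-170,110,0,0,0,44]

```text
clock: 22.0
eef_pos: [344.8, -565.4, 199.4]
tcp_rot: [-0.855, 1.567, -0.827]
contact_force: [0.0, -0.6, -0.3]
opening: 0.517
```

```bash
python3 look.py w13;python3 - <<'E'
from rig import vision
import cv2,numpy as np
for n in("top","scene"):
  p,d=vision.grab_frame(n);np.save(n+"5p.npy",p);np.save(n+"5d.npy",d);c=p[100:300,150:350] if n=="top" else p[130:240,180:400]
  f=3 if n=="top" else 3.6
  cv2.imwrite(f"pics/{n}5.png",cv2.resize(c[:,:,::-1],None,fx=f,fy=f,interpolation=cv2.INTER_CUBIC))
E
```

```text
22.0 [ 344.8 -565.4  199.4] jaw yaw 1.59 down [ 0.002 -0.002 -1.   ] [-1.03  0.44  1.58  0.    1.12 -1.05] [ 0.  -0.6 -0.3] 0.5170269499651273
```

View pics/top5.png

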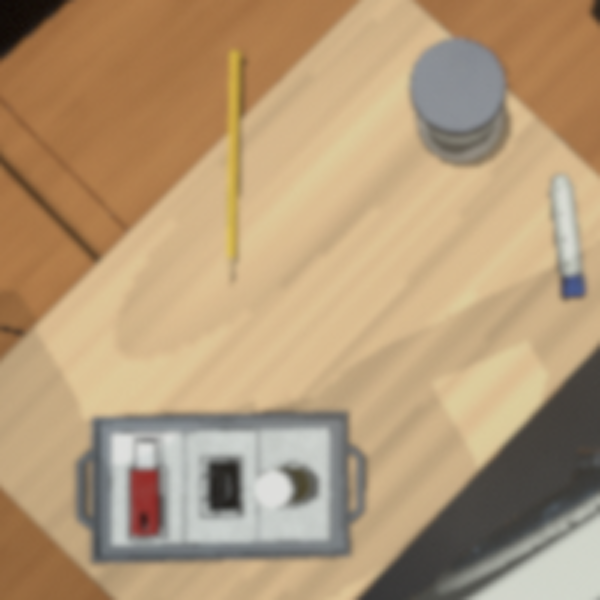

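View pics/scene5.png

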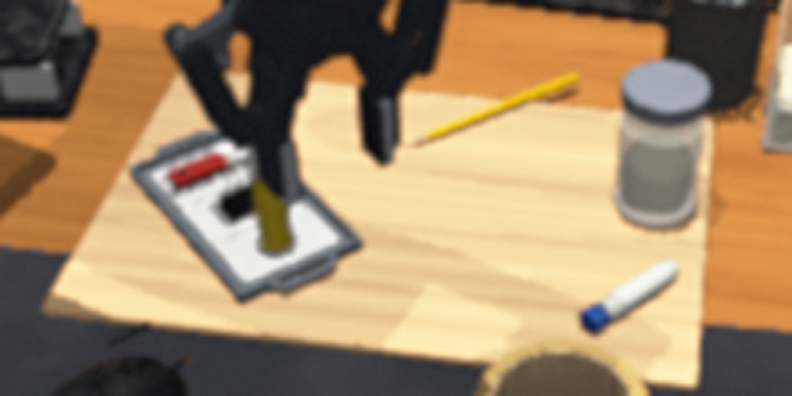

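View pics/w13.png

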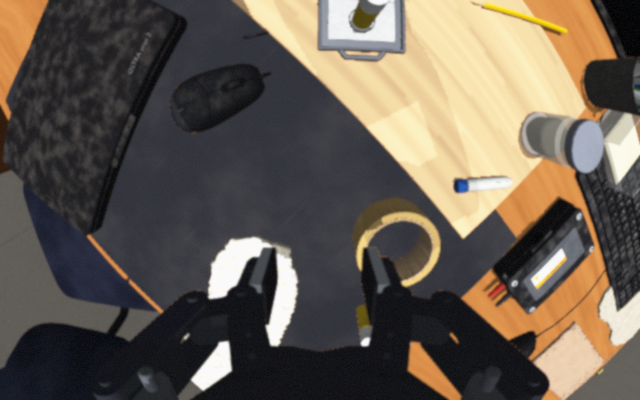

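The pencil, jar and tube are where they were. The USB, clip and glue stick stand in the tray, with the cap at (273,488) in the top crop. Final numeric check from top.

```bash
python3 - <<'E'
from rig import vision
from meas import *
i=vision.camera_info("top");si=vision.camera_info("scene");p=np.load("top5p.npy");D=np.load("top5d.npy")
hsv=cv2.cvtColor(p,cv2.COLOR_RGB2HSV).astype(int);S,V=hsv[...,1],hsv[...,2];Rr,G,B=[p[...,k].astype(int) for k in range(3)]
u,v=np.meshgrid(np.arange(640),np.arange(400))
W=lambda m,z:np.array([onz(i,a,b,z)[:2] for a,b in np.c_[np.nonzero(m)[1],np.nonzero(m)[0]]])
cap=(D>0)&(D<860)&(u>225)&(u<262)&(v>245)&(v<280)
w=W(cap,103.5);print("cap depth mask",cap.sum(),w.mean(0),np.ptp(w,axis=0),np.median(D[cap]),dep(i,241,262,D[262,241]))
red=(Rr>G+60)&(Rr>80)&(u>185)&(u<212)&(v>240)&(v<285);w=W(red,22.5);print("usb body",red.sum(),w.mean(0),axis(w)[1])
cl=(V<80)&(u>212)&(u<235)&(v>248)&(v<276);w=W(cl,28);print("clip",cl.sum(),w.mean(0),axis(w)[1])
for q in [(385.4,-396,13.5),(385.4,-396,103.5)]: print(proj(si,q),proj(i,q))
a=np.load("top0p.npy").astype(int)[:,:,:];b=p.astype(int);df=np.abs(a-b).max(2)
for n,(x0,x1,y0,y1) in dict(pencil=(222,234,112,190),jar=(285,322,110,150),tube=(330,348,154,202)).items():print(n,df[y0:y1,x0:x1].mean())
c=p[235:290,175:275,::-1];cv2.imwrite("pics/t5z.png",cv2.resize(c,None,fx=8,fy=8,interpolation=cv2.INTER_CUBIC))
c=np.load("scene5p.npy")[150:215,210:290,::-1];cv2.imwrite("pics/s5z.png",cv2.resize(c,None,fx=8,fy=8,interpolation=cv2.INTER_CUBIC))
E
```

```text
cap depth mask 163 [ 385.42130397 -399.39265438] [22.12559174 24.04354082] 826.89026 [ 386.76016157 -397.97846139  105.91504842]
usb body 166 [ 374.56681403 -305.61569055] [-0.99820916 -0.05982042]
clip 148 [ 384.61053676 -355.95359143] [-0.99878034 -0.04937443]
(np.float64(256.87900721799207), np.float64(196.1656367402322)) (np.float64(246.85285266459925), np.float64(260.9832203897473))
(np.float64(252.91254119695458), np.float64(165.5376288015618)) (np.float64(240.02681083067958), np.float64(262.7455520776434))
pencil 12.386752136752136
jar 10.55608108108108
tube 19.68287037037037
```

View pics/t5z.png

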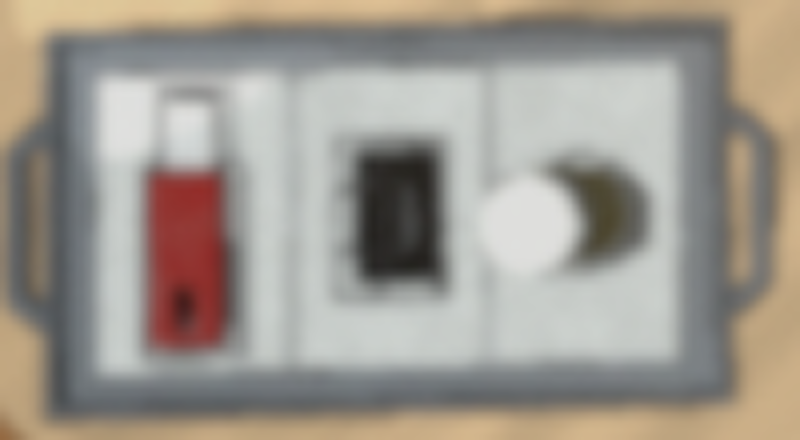

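View pics/s5z.png

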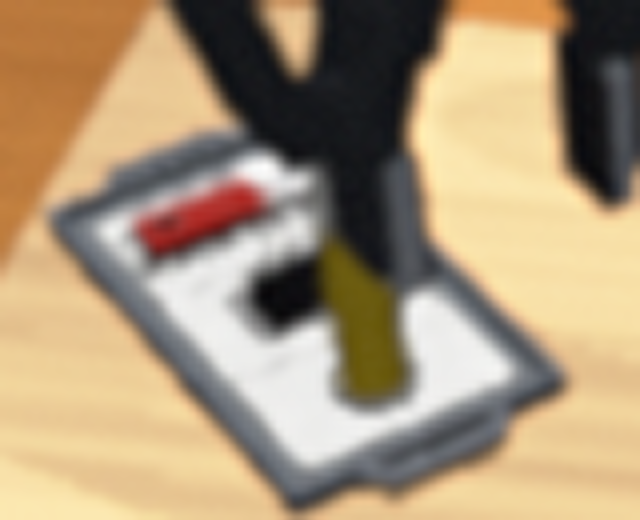

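The top crop shows everything on its outline: USB at (186,260) with the plug up, clip at (399,215) inside its box, and the glue stick upright with its cap within about 3 mm of the circle's centre. Handing in.

```bash
python3 -c "
from rig import order
print(order.sign_off())"
```

```text
the job is handed in; nothing more can be done
None
```

The tray is packed and handed in after about 22 s of the 54 s allowed. The spring clip went onto the middle card first, then the USB stick onto the left card as the top view shows it, then the large glue stick upright onto the right card. Sign-off gave no verdict.

What the last camera checks showed:
- **USB stick:** about 1 mm from its outline centre and turned within about 2°, with the plug at the drawn end.
- **Spring clip:** inside its rectangle, turned within about 2°. The wrist view puts it about 2 mm off centre and the outline in the top picture about 2–4 mm. A dark-colour mask in the top picture read 5 mm, but it may also have caught shadow or outline pixels. All of these are under the 10 mm limit.
- **Glue stick:** the cap is about 2.5 mm from the circle centre and at the right height, so it stands upright on its card. It touched down with about 21 N.
- **Pencil, jar and tube:** they look unmoved. I compared pixel positions for the pencil and tube, but judged the jar by eye. Lighting and shadow changes blurred a direct picture comparison.

The wrist camera read y about 3–6 mm higher than the top camera throughout. I used the mean of the two, or relative moves measured in one camera.

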